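# Find the full label cassette by its weight and load the printer

## Robot

A 6-joint arm with a two-finger parallel gripper is mounted at the origin on the work surface. World frame = base frame: x ahead of the robot, y to its left, z up, the work surface at z = 0. Lengths are in m, angles in rad, forces in N, time in s.
With the tool pointing down it reaches from about 0.425 to 0.95 m from the base axis. Payload 3.5 kg.
Tool frame: the origin (TCP) lies on the centre line of the jaws, within the pads' length; the fingertips stand 8 mm ahead of it and the grasp point (between the pads) lies 11 mm behind it; z points along the fingers, y is the line along which they close (so a half turn about z gives the same grasp; the last joint's range is limited). The gripper opens to 85 mm and grips with 20 to 120 N. Pads are 22 mm wide; open, the fingers measure 114 mm over their backs; the gripper's body (76 mm by 85 mm) begins 54 mm behind the grasp point. The pads swing forward as they close: fully open they stand 13 mm farther back than shut.
Start: joints at [-1.369, 0.286, 1.577, -0, 1.279, -0.15], TCP at [0.233, -0.634, 0.239] pointing down, gripper open.
Joint ranges: [-2.77, 2.77], [-0.9, 2.22], [0.21, 2.48], [-1.53, 4.67], [0.24, 2.81], [-2.84, 2.84]. Speed limits (rad/s): [2.79, 2.79, 3.14, 3.14, 3.14, 3.14].

## Interface

Orientations are given as a unit quaternion [x, y, z, w].
In Python, from plant import ctrl gives the robot as it stands. The module is installed in compiled form; this text tells all that it offers.
- The arm moves only by the tool send_rows, never from a script. Its argument "steps" is a list of rows, each a list of 5 numbers: the shift along the tool's x, y, z in m, then the turn about the tool's z in degrees, then the opening, from -1 (shut) to 1 (fully open). A call has 1 to 12 rows; each row is the pose to reach, as a shift and turn from the pose commanded when the call began, along the tool's axes at that moment; what a row does not reach only later rows make up. A row lasts 1/10 s, in which the tool goes at most 50 mm and 8.59 degrees, less where a joint would pass 70% of its speed; a pose out of reach is approached as far as the arm can. A call with a gripper value outside its range is refused whole. The fingers move at their own pace and stop on an object; "squeeze" is the grip in N (left out, the last holds). Time passes only in rows, so rows that repeat a pose let the fingers close. It gives the time, the measured TCP pose, the force, the opening and the grip force at its end, in the units of the state.
- ctrl.get_state(): the state, without advancing time (a new reading comes with each control period).
- ctrl.read_camera(name): name is "scene" or "top"; returns the picture (400x640x3 uint8, red, green, blue); there is no depth.
- ctrl.calibration(name): a dict with "intrinsics" (3x3 intrinsics, pixels), "k1" (the pictures are not rectified: a ray, as slopes to the right and down, at radius r is drawn at 1 + k1 r^2 times it, then the intrinsics apply), "extrinsics" (4x4, takes a point from world to camera coordinates). Camera axes: x right, y up, looking along -z (the intrinsics and any distortion apply to the point x, -y, -z); pixel columns grow to the right and rows downward; lengths in m; the calibration is good to about 2 mm. A picture is of the moment at which its call begins. calibration takes no time and is no camera call.
- ctrl.sign_off(): hands the job in; it is judged then, once.
The state is a dict: "time": time; "qpos": joint angles; "dq": joint speeds; "joint_efforts": joint torques, N m; "eef_pos": TCP position; "tcp_rot": TCP orientation; "contact_force": force on the tool from outside, world axes, zero at the start; "wrist_torque": the same for the moment, N m; "opening": opening from 0.0 (shut) to 1.0 (fully open); "finger_force": force on a finger pad.
Only numpy, scipy, OpenCV 4.12 (cv2) and the standard library are available. Lean on these libraries where they do the work, as an engineer would, in place of code of your own. Each camera call takes 0.05 s, during which the arm holds its last target. There are 200 camera calls.

## Task

The label printer has run out. The three label cassettes in the cardboard tray look alike, but one holds a full roll and is clearly heavier than the two spent ones: heft them to find it, lower it gently into the printer's cassette pocket, its nose to the printer's front, until it sits fully home, and swing the locking lever over its nose right to its stop. Leave the two spent cassettes standing upright in their places in the tray, and do not disturb the tub, the small bottle, the tape or the scanner.

Things in the scene. Friction and masses are not known exactly. Their poses are not given: they have to be found in the camera images.
- cass_1_mid (a point): label cassette 1, a closed black box: drum 76 x 76 mm, 52 mm high, with a nose 36 mm wide reaching 62 mm from the drum's centre along the cassette's own -x; on top an upright ribbed grip 18 mm wide (y), 60 mm long (x), from 52 to 80 mm above the underside. This point: on the drum's centre line, 40 mm above the underside; z up
- cass_2_mid (a point): label cassette 2, a closed black box: drum 76 x 76 mm, 52 mm high, with a nose 36 mm wide reaching 62 mm from the drum's centre along the cassette's own -x; on top an upright ribbed grip 18 mm wide (y), 60 mm long (x), from 52 to 80 mm above the underside. This point: on the drum's centre line, 40 mm above the underside; z up
- cass_3_mid (a point): label cassette 3, a closed black box: drum 76 x 76 mm, 52 mm high, with a nose 36 mm wide reaching 62 mm from the drum's centre along the cassette's own -x; on top an upright ribbed grip 18 mm wide (y), 60 mm long (x), from 52 to 80 mm above the underside. This point: on the drum's centre line, 40 mm above the underside; z up
- cass_1: the same cassette 1; origin at the centre of the drum's underside. The three look alike, with a roll loose inside: full weighs 0.38 to 0.46 kg, spent 0.17 to 0.20 kg; which is which changes
- cass_2: the same cassette 2; origin at the centre of the drum's underside. The three look alike, with a roll loose inside: full weighs 0.38 to 0.46 kg, spent 0.17 to 0.20 kg; which is which changes
- cass_3: the same cassette 3; origin at the centre of the drum's underside. The three look alike, with a roll loose inside: full weighs 0.38 to 0.46 kg, spent 0.17 to 0.20 kg; which is which changes
- printer: white benchtop label printer, fixed, x from -105 mm (front, label outlet) to +165 mm, 200 mm wide (y); deck 85 mm high, rear housing (x over 75 mm) 105 mm high; a cover plate hangs outside its +y side. Origin on the table under the pocket's centre. Behind it, on the table, a fixed bundle of flattened cartons 90 mm high
- pocket (a point): centre of the floor of the keyhole-shaped cassette pocket, 45 mm below the deck, 40 mm above the table, axes as the printer: a well 82 x 82 mm and a nose channel 42 mm wide reaching to x = -66 mm, lead-in lip 6 mm high round the edge. A cassette fits only with its axes turned as the printer's, with 3 mm of play each way; seated, its underside is here, its flat top 7 mm above the deck
- lever (a joint): angle of the locking lever (rad): 0 = locked against its stop, along the printer's -y across the cassette's nose; grows to 2.0 as it swings out over the front (1.57 = along the printer's -x). Turns about a vertical pin, stays where left, needs about 1 N at the post. Passes 2.5 mm above a fully seated cassette, jams against one not home
- pivot (a point): pin of the lever, at mid-height of its bar (98.5 mm above the table), at x -53 mm, y +58 mm in the printer's frame; the dark steel bar is 14 mm wide and 8 mm high
- lever_post (a point): middle of the upright round finger post at the lever's end, 105 mm from the pin: 14 mm across, 30 mm high, from 102.5 to 132.5 mm above the table
- tray: shallow corrugated tray, fixed, 350 x 350 x 35 mm, wall and floor 5 mm; origin at the centre of its underside. The cassettes and the tub stand on its floor in a loose two-by-two pattern about 160 mm apart
- tub: bystander: closed white tub with a screw cap, 72 mm across, 95 mm high, standing in the tray; origin at its underside
- bottle: bystander: small closed white bottle, 40 mm across, 85 mm high, standing near the middle of the tray, between the cassettes; origin at its underside
- tape: bystander: roll of packing tape lying flat on the table, 112 mm across, 48 mm high; origin at the centre of its underside
- scanner: bystander: hand-held bar-code scanner lying on its side to the right (-y) of the tray, about 95 x 160 x 50 mm; origin under its head
Not all that is in view belongs to the job. What is shaped like the cass_3 but purple is not meant.

How it is judged:
By the outcome, as a careful person would: the job done as asked, in the order asked, and still so for the second after the job is handed in, with the robot touching nothing.
It also fails if it takes over 70 s, if anything falls off the work surface, if the arm or the gripper's body presses on something with over 40 N, if the wrist force passes 120 N, or if a joint passes its speed limit or range.

## Working session

There is one attempt and no reset: what is moved stays moved. The work goes in short steps, Python scripts to look and compute and a tool call to move; the robot and the scene stay as the last step left them, time stands still between calls to the robot, and variables do not carry over. Pictures are saved under pics/ and viewed, at most 10 in all, crops included, and the job is handed in when it is done.

Besides the shell and the picture viewer there is one more tool, called after "Emit:" as name(argument=value, ...), one argument or row to a line, values as JSON. send_rows: Moves the arm, as the interface text tells. Its arguments: {"type":"object","properties":{"steps":{"type":"array","items":{"type":"array","items":{"type":"number"}}},"squeeze":{"type":"number"}},"required":["steps"]}

```bash
mkdir -p pics; ls; cat > h.py <<'E'
import numpy as np, cv2
from plant import ctrl
def und(name,uv):
    c=ctrl.calibration(name);K=np.array(c["intrinsics"]);k1=c["k1"]
    uv=np.atleast_2d(np.array(uv,float))
    d=cv2.undistortPoints(uv[:,None,:],K,np.array([k1,0,0,0,0.]))[:,0]
    E=np.array(c["extrinsics"]);R,t=E[:3,:3],E[:3,3]
    rays=np.c_[d[:,0],-d[:,1],-np.ones(len(d))]@R
    return -R.T@t,rays
def onz(name,uv,z):
    o,r=und(name,uv); return o+r*((z-o[2])/r[:,2])[:,None]
def proj(name,P):
    c=ctrl.calibration(name);K=np.array(c["intrinsics"]);E=np.array(c["extrinsics"])
    p=np.atleast_2d(P)@E[:3,:3].T+E[:3,3]
    s=np.c_[p[:,0]/-p[:,2],-p[:,1]/-p[:,2]]; s=s*(1+c["k1"]*(s**2).sum(1))[:,None]
    return np.c_[s,np.ones(len(s))]@K.T
def shot(name,f):
    im=ctrl.read_camera(name); cv2.imwrite("pics/"+f,im[:,:,::-1]); return im
E
python3 - <<'E'
from h import *
for n in("top","scene"):
    shot(n,n+"0.png"); print(und(n,[[320,200]]), ctrl.calibration(n)["k1"])
print(ctrl.get_state())
E
```

```text
pics
(array([ 0.1992066 , -0.01685268,  1.55792288]), array([[ 0.20502684, -0.02180705, -0.97874202]])) 0.019415924309583967
(array([ 1.51773686, -0.0270473 ,  0.88656588]), array([[-7.79371625e-01, -6.78613466e-04, -6.26586786e-01]])) -0.020788646938785488
{'time': 0.1, 'qpos': array([-1.36898572e+00,  2.87118677e-01,  1.57804267e+00, -9.10417556e-06,
        1.27858875e+00, -1.50026050e-01]), 'dq': array([ 0.00020561, -0.00072829, -0.00310221,  0.0004677 ,  0.00051748,
        0.00045332]), 'joint_efforts': array([ 9.04659792e-04, -4.07294941e+01, -2.93698132e+01, -1.70686926e-04,
        3.41335632e-03,  2.86850160e-06]), 'eef_pos': array([ 0.23251209, -0.63307319,  0.2380512 ]), 'tcp_rot': array([ 9.84565432e-01,  1.75013562e-01, -3.22836673e-05, -1.07824632e-03]), 'contact_force': array([0.3088503 , 0.5250473 , 0.05591519]), 'wrist_torque': array([-0.03169449, -0.01279718, -0.01700379]), 'finger_force': 0.0, 'opening': 0.9961200356975551}
```

View pics/top0.png

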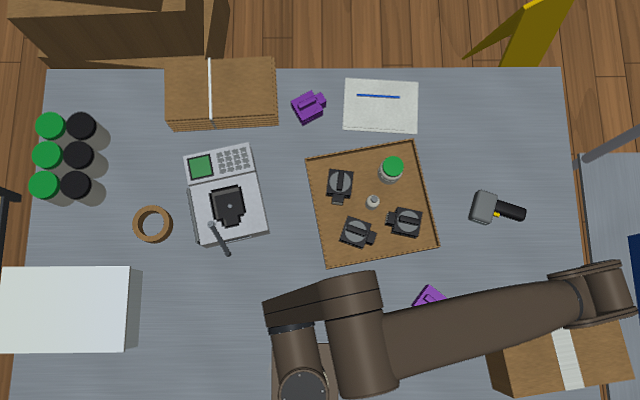

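View pics/scene0.png

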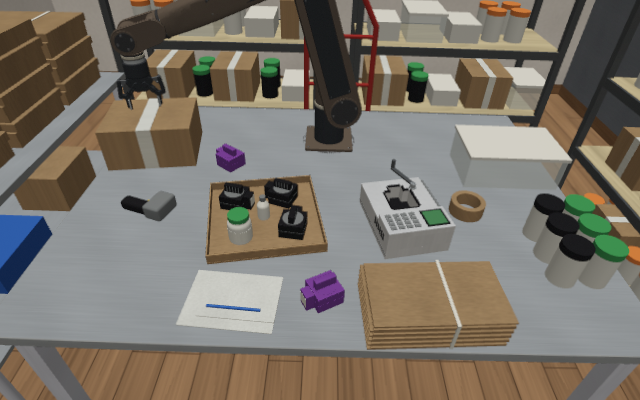

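Top view: black cassettes at (340,183) with nose down, (356,232) with nose right and (406,222) with nose left. The tub is at (391,168) and the bottle at (373,201). The printer pocket is at (227,206), the lever post at about (211,225) or (229,253), and the tape at (153,224). The purple look-alikes at (308,106) and (430,297) don't match the black description. I'll confirm with an enlarged crop.

```bash
python3 - <<'E'
import cv2
im=cv2.imread("pics/top0.png")[138:272,180:446]
cv2.imwrite("pics/crop0.png",cv2.resize(im,None,fx=3,fy=3,interpolation=cv2.INTER_CUBIC))
E
```

```text
(no output)
```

View pics/crop0.png

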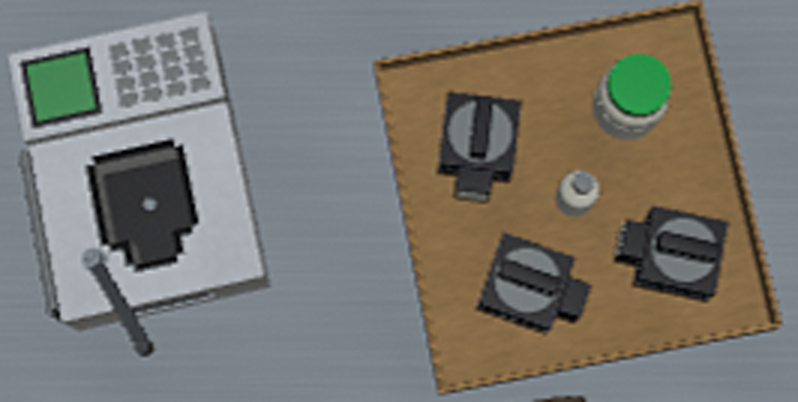

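```bash
cat > m.py <<'E'
from h import *
def meas():
    im=cv2.imread("pics/top0.png").astype(int); mx=im.max(2); mn=im.min(2)
    grey=((mx-mn<22)&(mn>85)&(mx<170)).astype(np.uint8); dark=(mx<75).astype(np.uint8)
    res=[]
    for c in [(340,183),(356,232),(406,222)]:
        m=np.zeros_like(dark); cv2.circle(m,c,14,1,-1)
        pts=cv2.findNonZero(grey&m); h=cv2.convexHull(pts); (e,ax,_)=cv2.fitEllipse(h)
        i=np.zeros_like(dark); cv2.circle(i,(round(e[0]),round(e[1])),int(min(ax)/2)-1,1,-1)
        d=cv2.findNonZero(dark&i)[:,0]; r=cv2.minAreaRect(d)
        P=onz("top",[e],.057)[0]; b=cv2.boxPoints(r); s=np.linalg.norm(b[1]-b[0])>np.linalg.norm(b[2]-b[1])
        v=(b[1]-b[0]) if s else (b[2]-b[1])
        G=onz("top",[np.array(r[0])-v/2,np.array(r[0])+v/2],.085); dd=G[1]-G[0]
        print(c,"disc",np.round(e,1),np.round(ax,1),"->",P.round(4),"grip",G.mean(0).round(4),"yaw",np.degrees(np.arctan2(dd[1],dd[0])).round(1))
    m=np.zeros_like(dark); m[180:232,205:248]=1
    cs,_=cv2.findContours(dark&m,cv2.RETR_EXTERNAL,cv2.CHAIN_APPROX_NONE); c=max(cs,key=cv2.contourArea)
    W=onz("top",c[:,0].astype(float),.088)[:,:2]
    np.set_printoptions(suppress=True)
    print("pocket outline rect",cv2.minAreaRect((W*1000).astype(np.float32)))
    print("hull",(1000*cv2.convexHull(W.astype(np.float32))[:,0]).round().tolist())
    print("floor dot",onz("top",[[230,206]],.04).round(4), "dot@.05",onz("top",[[230,206]],.05).round(4))
    print("pin",onz("top",[[211.7,224]],.1025).round(4),"post",onz("top",[[228.7,254]],.125).round(4))
    # white deck edges
    wh=(mn>165).astype(np.uint8); m[:]=0; m[135:250,178:275]=1
    cs,_=cv2.findContours(wh&m,cv2.RETR_EXTERNAL,cv2.CHAIN_APPROX_NONE); c=max(cs,key=cv2.contourArea)
    a=cv2.approxPolyDP(c,4,True)[:,0].astype(float); print("deck",a.tolist(),(1000*onz("top",a,.085)).round().tolist())
meas()
E
python3 m.py
```

```text
(340, 183) disc [339.7 181.5] [19.9 21. ] -> [ 0.5707 -0.1106  0.057 ] grip [ 0.5624 -0.1089  0.085 ] yaw -7.2
(356, 232) disc [355.1 230.8] [20.9 21.6] -> [ 0.4192 -0.1538  0.057 ] grip [ 0.4175 -0.152   0.085 ] yaw -110.6
(406, 222) disc [407.7 220.9] [20.6 21.7] -> [ 0.4482 -0.3117  0.057 ] grip [ 0.4461 -0.3077  0.085 ] yaw -103.1
pocket outline rect ((489.5266418457031, 222.3636474609375), (120.17383575439453, 95.1626205444336), 12.639424324035645)
hull [[554.0, 208.0], [548.0, 235.0], [542.0, 261.0], [539.0, 273.0], [530.0, 279.0], [527.0, 279.0], [524.0, 279.0], [491.0, 271.0], [476.0, 268.0], [461.0, 265.0], [455.0, 261.0], [434.0, 237.0], [428.0, 228.0], [428.0, 226.0], [428.0, 223.0], [431.0, 208.0], [434.0, 197.0], [437.0, 191.0], [446.0, 185.0], [472.0, 171.0], [478.0, 171.0], [493.0, 174.0], [536.0, 184.0], [548.0, 188.0], [554.0, 197.0], [554.0, 200.0], [554.0, 205.0]]
floor dot [[0.5002 0.2232 0.04  ]] dot@.05 [[0.4982 0.2216 0.05  ]]
pin [[0.4351 0.2647 0.1025]] post [[0.3458 0.2096 0.125 ]]
deck [[254.0, 173.0], [190.0, 187.0], [202.0, 244.0], [216.0, 240.0], [206.0, 226.0], [212.0, 220.0], [207.0, 193.0], [236.0, 182.0], [242.0, 186.0], [247.0, 212.0], [239.0, 226.0], [224.0, 229.0], [217.0, 222.0], [224.0, 239.0], [266.0, 229.0]] [[592.0, 147.0, 85.0], [550.0, 336.0, 85.0], [379.0, 294.0, 85.0], [391.0, 254.0, 85.0], [432.0, 285.0, 85.0], [450.0, 268.0, 85.0], [531.0, 285.0, 85.0], [564.0, 200.0, 85.0], [552.0, 182.0, 85.0], [473.0, 166.0, 85.0], [431.0, 188.0, 85.0], [423.0, 232.0, 85.0], [444.0, 253.0, 85.0], [394.0, 231.0, 85.0], [422.0, 109.0, 85.0]]
```

```bash
cat >> h.py <<'E'
def phi():
    x,y=ctrl.get_state()["tcp_rot"][:2]; return np.degrees(2*np.arctan2(y,x))
def mv(x,y,z,ph=None,log=True):
    s=ctrl.get_state();p=s["eef_pos"];f=np.radians(phi())
    d=np.array([x,y,z])-p; tx=np.array([np.cos(f),np.sin(f)]);ty=np.array([np.sin(f),-np.cos(f)])
    t=0 if ph is None else (phi()-ph+180)%360-180
    print("shift",(1000*np.array([d[:2]@tx,d[:2]@ty,-d[2]])).round(1),"turn",round(t,1))
E
python3 -c "
from h import *
print(phi()); mv(.4475,-.31,.2,76.9)"
```

```text
20.158906533947036
shift [ 313.2 -229.2   38.1] turn -56.7
```

Emit:
send_rows(
  steps=[
    [0.06,-0.044,0.005,-8,0.3],
    [0.11,-0.08,0.01,-16,0.3],
    [0.16,-0.117,0.015,-24,0.3],
    [0.2,-0.146,0.02,-32,0.3],
    [0.24,-0.175,0.025,-40,0.3],
    [0.28,-0.205,0.03,-48,0.3],
    [0.3132,-0.2292,0.038,-56.7,0.3],
    [0.3132,-0.2292,0.038,-56.7,0.3],
    [0.3132,-0.2292,0.038,-56.7,0.3],
    [0.3132,-0.2292,0.038,-56.7,0.3],
    [0.3132,-0.2292,0.038,-56.7,0.3],
  ],
  squeeze=50,
)

```text
time: 1.2
eef_pos: [0.4473, -0.3113, 0.2014]
tcp_rot: [0.784, 0.621, -0.0, 0.0]
contact_force: [-0.5, -0.1, 0.7]
opening: 0.655
finger_force: 0.0
```

```bash
python3 -c "
from h import *
shot('scene','s1.png')
print(ctrl.get_state()['contact_force']); mv(.4475,-.31,.067,76.9)"
```

```text
[ 0.45377586 -0.06390356  0.60538531]
shift [ 1.700e+00 -1.000e-01  1.345e+02] turn -0.1
```

Emit:
send_rows(
  steps=[
    [0.001,0,0.04,0,0.3],
    [0.001,0,0.08,0,0.3],
    [0.001,0,0.11,0,0.3],
    [0.001,0,0.125,0,0.3],
    [0.001,0,0.133,0,0.3],
    [0.001,0,0.133,0,0.3],
    [0.001,0,0.133,0,-1],
    [0.001,0,0.133,0,-1],
    [0.001,0,0.133,0,-1],
    [0.001,0,0.133,0,-1],
    [0.001,0,0.133,0,-1],
    [0.001,0,0.133,0,-1],
  ],
)

```text
time: 2.45
eef_pos: [0.449, -0.3106, 0.0701]
tcp_rot: [0.783, 0.622, 0.0, 0.002]
contact_force: [1.6, -0.3, 5.9]
opening: 0.197
finger_force: 50.9
```

Emit:
send_rows(
  steps=[
    [0,0,-0.005,0,-1],
    [0,0,-0.012,0,-1],
    [0,0,-0.02,0,-1],
    [0,0,-0.028,0,-1],
    [0,0,-0.03,0,-1],
    [0,0,-0.03,0,-1],
    [0,0,-0.03,0,-1],
    [0,0,-0.03,0,-1],
  ],
)

```text
time: 3.25
eef_pos: [0.4476, -0.3093, 0.0979]
tcp_rot: [0.783, 0.622, -0.0, -0.0]
contact_force: [-0.3, 0.0, -1.9]
opening: 0.2
finger_force: 49.8
```

```bash
python3 -c "
from h import *
s=[]
for i in range(3):
  shot('scene','s2.png'); s.append(ctrl.get_state()['contact_force'])
print(s,ctrl.get_state()['wrist_torque'])"
```

```text
[array([-0.58670612, -0.29968907, -2.26930396]), array([ 0.11630002,  0.24066481, -1.7488964 ]), array([ 0.97320046, -0.3371269 , -1.8503234 ])] [-0.0142613   0.00594931  0.02038862]
```

C is light, about 0.19 kg, so it's spent. I'll set it back.

Emit:
send_rows(
  steps=[
    [0,0,0.01,0,-1],
    [0,0,0.02,0,-1],
    [0,0,0.025,0,-1],
    [0,0,0.028,0,-1],
    [0,0,0.029,0,-1],
    [0,0,0.029,0,-1],
    [0,0,0.029,0,0.3],
    [0,0,0.029,0,0.3],
    [0,0,0.029,0,0.3],
    [0,0,0.01,0,0.3],
    [0,0,-0.03,0,0.3],
    [0,0,-0.07,0,0.3],
  ],
)

```text
time: 4.6
eef_pos: [0.4473, -0.3091, 0.1683]
tcp_rot: [0.783, 0.621, -0.0, -0.001]
contact_force: [1.0, -1.0, 1.0]
opening: 0.65
finger_force: 0.0
```

```bash
python3 -c "
from h import *
print(ctrl.get_state()['contact_force']); mv(.4185,-.153,.165,69.4)"
```

```text
[ 0.97688817 -0.99735857  0.9656631 ]
shift [145.4 -63.6   3.3] turn 7.4
```

Emit:
send_rows(
  steps=[
    [0.045,-0.02,0,3,0.3],
    [0.09,-0.04,0,6,0.3],
    [0.13,-0.057,0,7.4,0.3],
    [0.145,-0.0635,0.003,7.4,0.3],
    [0.145,-0.0635,0.003,7.4,0.3],
    [0.145,-0.0635,0.04,7.4,0.3],
    [0.145,-0.0635,0.075,7.4,0.3],
    [0.145,-0.0635,0.09,7.4,0.3],
    [0.145,-0.0635,0.098,7.4,0.3],
    [0.145,-0.0635,0.098,7.4,0.3],
  ],
)

```text
time: 5.6
eef_pos: [0.4189, -0.1548, 0.0695]
tcp_rot: [0.822, 0.569, -0.0, -0.001]
contact_force: [-0.2, 0.2, 0.1]
opening: 0.65
finger_force: 0.0
```

Emit:
send_rows(
  steps=[
    [0,0,0,0,-1],
    [0,0,0,0,-1],
    [0,0,0,0,-1],
    [0,0,0,0,-1],
    [0,0,0,0,-1],
    [0,0,-0.008,0,-1],
    [0,0,-0.018,0,-1],
    [0,0,-0.028,0,-1],
    [0,0,-0.03,0,-1],
    [0,0,-0.03,0,-1],
    [0,0,-0.03,0,-1],
    [0,0,-0.03,0,-1],
  ],
)

```text
time: 6.8
eef_pos: [0.4186, -0.1537, 0.0998]
tcp_rot: [0.822, 0.57, -0.0, -0.001]
contact_force: [-0.6, -0.1, -3.4]
opening: 0.202
finger_force: 51.2
```

```bash
python3 -c "
from h import *
s=[]
for i in range(2):
  shot('scene','s3.png'); s.append(ctrl.get_state()['contact_force'])
print(s,ctrl.get_state()['wrist_torque'],phi())"
```

```text
[array([-0.86491123,  0.42809269, -4.94807508]), array([-0.70937907,  1.02230347, -3.08214151])] [ 0.03930473 -0.0362525   0.00221831] 69.45423880761251
```

B weighs about 0.39 kg, so it is the full one. Carrying it over the printer.

```bash
python3 -c "
from h import *
mv(.501,.224,.205,13.2)"
```

```text
shift [ 382.6  -55.5 -105.2] turn 56.3
```

Emit:
send_rows(
  steps=[
    [0,0,-0.03,0,-1],
    [0,0,-0.065,0,-1],
    [0.02,-0.003,-0.1,3,-1],
    [0.06,-0.009,-0.105,9,-1],
    [0.1,-0.015,-0.105,15,-1],
    [0.14,-0.02,-0.105,21,-1],
    [0.18,-0.026,-0.105,27,-1],
    [0.22,-0.032,-0.105,33,-1],
    [0.26,-0.038,-0.105,39,-1],
    [0.3,-0.044,-0.105,45,-1],
    [0.34,-0.05,-0.105,51,-1],
    [0.365,-0.053,-0.105,55,-1],
  ],
  squeeze=60,
)

```text
time: 8.1
eef_pos: [0.4973, 0.2091, 0.2047]
tcp_rot: [0.992, 0.125, -0.0, -0.0]
contact_force: [-0.7, 0.3, -2.9]
opening: 0.19
finger_force: 61.8
```

```bash
python3 -c "
from h import *
mv(.501,.224,.205,13.2)"
```

```text
shift [  7.2 -13.6  -0.3] turn 1.2
```

Emit:
send_rows(
  steps=[
    [0.004,-0.007,0,1,-1],
    [0.007,-0.0135,0,1.2,-1],
    [0.007,-0.0135,0,1.2,-1],
    [0.007,-0.0135,0,1.2,-1],
  ],
)

```text
time: 8.5
eef_pos: [0.5007, 0.2208, 0.2049]
tcp_rot: [0.993, 0.115, -0.0, 0.0]
contact_force: [-0.2, -0.3, -4.0]
opening: 0.194
finger_force: 61.8
```

```bash
python3 - <<'E'
from h import *
a=shot('scene','s4.png');b=shot('top','t4.png')
c=cv2.resize(a[95:265,300:500],None,fx=2.3,fy=2.3,interpolation=2); d=cv2.resize(b[140:280,170:300],None,fx=2.79,fy=2.79,interpolation=2)
h=min(len(c),len(d)); cv2.imwrite('pics/c4.png',np.hstack([c[:h],d[:h]])[:,:800,::-1]); print(ctrl.get_state()['eef_pos'],phi(),c.shape,d.shape)
E
```

```text
[0.50080413 0.22055026 0.20518208] 13.210542479611656 (391, 460, 3) (391, 363, 3)
```

View pics/c4.png

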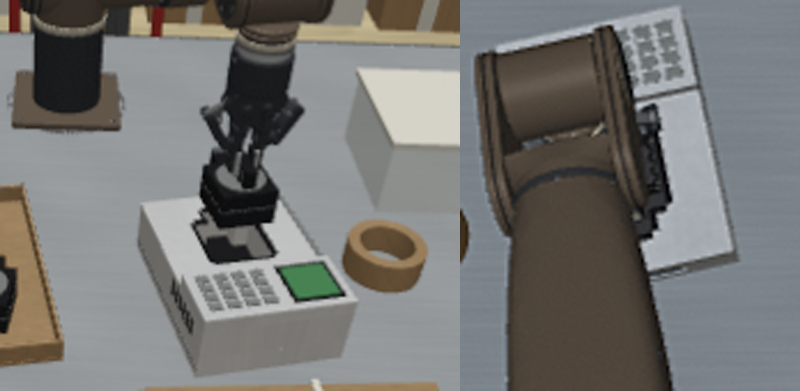

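```bash
python3 - <<'E'
from h import *
im=cv2.imread('pics/s4.png')[148:214,375:427]
cv2.imwrite('pics/c5.png',cv2.resize(im,None,fx=9,fy=9,interpolation=cv2.INTER_CUBIC))
E
```

```text
(no output)
```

View pics/c5.png

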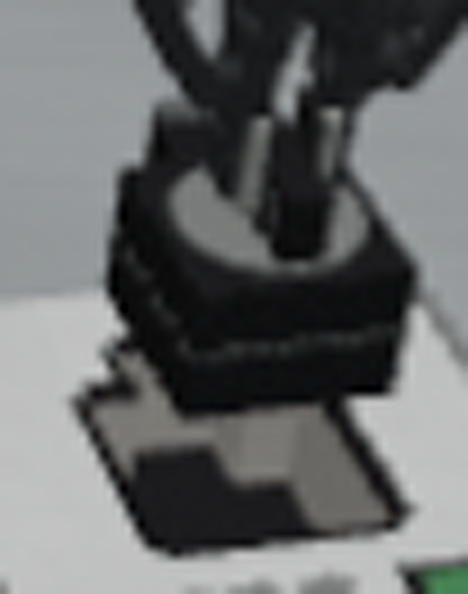

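Zoomed scene view: the cassette's rear underside corners are at crop (182,412) and (388,392), and the pocket's outer rim corners at (163,550), (405,515) and (78,400). I'll cast these onto their planes.

```bash
python3 - <<'E'
from h import *
f=lambda l,z:onz('scene',[[375+(u+.5)/9-.5,148+(v+.5)/9-.5] for u,v in l],z)[:,:2]*1000
c=f([(182,412),(388,392)],.140); y=np.radians(13.2);ux=np.array([np.cos(y),np.sin(y)]);uy=np.array([-ux[1],ux[0]])
ang=lambda a,b:np.degrees(np.arctan2(-(b-a)[0],(b-a)[1]))
print("cass",c.round(1),"w",np.linalg.norm(c[1]-c[0]),"yaw",ang(*c),"ctr",c.mean(0)-38*ux)
for z in(.085,.091):
    p=f([(163,550),(405,515),(78,400)],z); w=np.linalg.norm(p[1]-p[0])
    print("pock",p.round(1),w,np.linalg.norm(p[2]-p[0]),"yaw",ang(p[0],p[1]),"ctr",p[:2].mean(0)-w/2*ux,(p[1]+p[2])/2)
E
```

```text
cass [[547.1 193.1]
 [532.8 263.4]] w 71.7759558831702 yaw 11.462128835788352 ctr [502.92883736 219.57230294]
pock [[552.2 193.5]
 [529.6 279.1]
 [470.4 173. ]] 88.5866908162169 84.34871748333127 yaw 14.779715289556266 ctr [497.77915895 226.19805468] [499.99079797 226.06886471]
pock [[559.4 191.8]
 [537.  276.8]
 [478.2 171.5]] 87.92358855439022 83.71733792924658 yaw 14.779715289556387 ctr [505.41389792 224.30242491] [507.60898205 224.17420197]
```

```bash
python3 - <<'E'
from h import *
print(ctrl.get_state()['eef_pos'],phi()); mv(.500,.2243,.162,13.6)
E
```

```text
[0.50080413 0.22055026 0.20518208] 13.210542479611656
shift [ 0.1 -3.8 43.2] turn -0.4
```

Emit:
send_rows(
  steps=[
    [0,-0.002,0.01,-0.4,-1],
    [0,-0.0038,0.02,-0.4,-1],
    [0,-0.0038,0.032,-0.4,-1],
    [0,-0.0038,0.043,-0.4,-1],
    [0,-0.0038,0.043,-0.4,-1],
    [0,-0.0038,0.043,-0.4,-1],
  ],
)

```text
time: 9.2
eef_pos: [0.4997, 0.2249, 0.1616]
tcp_rot: [0.993, 0.119, -0.001, 0.0]
contact_force: [0.6, 0.2, -4.0]
opening: 0.2
finger_force: 61.8
```

```bash
python3 - <<'E'
from h import *
a=shot('scene','s6.png')
print(ctrl.get_state()['eef_pos'],phi(),ctrl.get_state()['contact_force']); mv(.500,.2243,.162,13.6)
cv2.imwrite('pics/c6.png',cv2.resize(a[155:215,375:427,::-1],None,fx=9,fy=9,interpolation=cv2.INTER_CUBIC))
E
```

```text
[0.50024043 0.22500398 0.16239616] 13.654836735729509 [-0.89777658 -0.06357827 -3.57856896]
shift [-0.4  0.6  0.4] turn 0.1
```

View pics/c6.png

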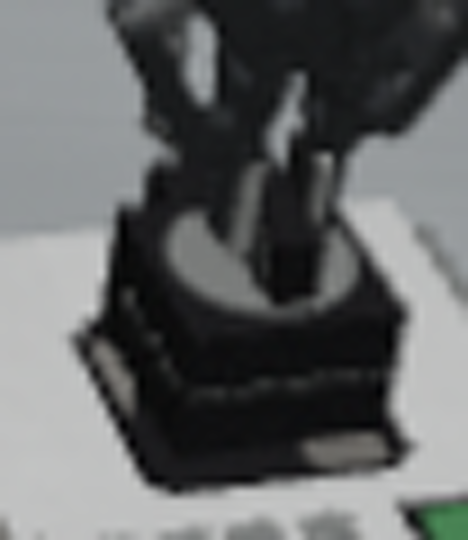

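The cassette sits squarely over the rim, with the rim's corners at crop (163,488) and (405,455) just outside it. Lowering slowly.

Emit:
send_rows(
  steps=[
    [0,0.0005,0.004,0,-1],
    [0,0.0005,0.008,0,-1],
    [0,0.0005,0.012,0,-1],
    [0,0.0005,0.015,0,-1],
    [0,0.0005,0.018,0,-1],
    [0,0.0005,0.018,0,-1],
  ],
)

```text
time: 9.85
eef_pos: [0.4997, 0.2244, 0.1436]
tcp_rot: [0.993, 0.119, -0.001, 0.0]
contact_force: [-0.6, -0.4, -3.0]
opening: 0.197
finger_force: 61.8
```

```bash
python3 - <<'E'
from h import *
s=ctrl.get_state()
print(s['eef_pos'],phi(),s['contact_force'],s['wrist_torque'])
E
```

```text
[0.4997161  0.22438961 0.14361456] 13.656522334853666 [-0.56528415 -0.40861494 -2.9855147 ] [ 0.01526258 -0.01485696  0.00381825]
```

Emit:
send_rows(
  steps=[
    [0,0,0.005,0,-1],
    [0,0,0.01,0,-1],
    [0,0,0.015,0,-1],
    [0,0,0.02,0,-1],
    [0,0,0.025,0,-1],
    [0,0,0.03,0,-1],
    [0,0,0.033,0,-1],
    [0,0,0.033,0,-1],
  ],
)

```text
time: 10.65
eef_pos: [0.4998, 0.2244, 0.1106]
tcp_rot: [0.993, 0.119, -0.001, 0.0]
contact_force: [-0.3, -0.0, -4.8]
opening: 0.199
finger_force: 61.8
```

Emit:
send_rows(
  steps=[
    [0,0,0.002,0,-1],
    [0,0,0.004,0,-1],
    [0,0,0.0055,0,-1],
    [0,0,0.0065,0,-1],
    [0,0,0.0075,0,-1],
    [0,0,0.0075,0,-1],
  ],
)

```text
time: 11.25
eef_pos: [0.5005, 0.2249, 0.1065]
tcp_rot: [0.993, 0.119, -0.0, 0.0]
contact_force: [-5.7, -0.1, 9.1]
opening: 0.195
finger_force: 63.5
```

Emit:
send_rows(
  steps=[
    [0,0,-0.002,0,-1],
    [0,0,-0.0025,0,-1],
    [0,0,-0.0025,0,-1],
    [0,0,-0.0025,0,-0.3],
    [0,0,-0.0025,0,-0.1],
    [0,0,-0.0025,0,0],
    [0,0,-0.0025,0,0],
    [0,0,-0.0025,0,0],
  ],
)

```text
time: 12.05
eef_pos: [0.5002, 0.2245, 0.1064]
tcp_rot: [0.993, 0.119, 0.0, -0.0]
contact_force: [-1.4, -0.0, 0.3]
opening: 0.499
finger_force: 0.0
```

```bash
python3 - <<'E'
from h import *
a=shot('scene','s7.png')
s=ctrl.get_state()
print(s['eef_pos'],phi(),s['contact_force'],s['opening'])
cv2.imwrite('pics/c7.png',cv2.resize(a[145:225,365:447,::-1],None,fx=7,fy=7,interpolation=cv2.INTER_CUBIC))
E
```

```text
[0.50017013 0.22447143 0.10632851] 13.656788704508356 [-0.20284656  0.60587372  0.53276304] 0.4998526707956617
```

View pics/c7.png

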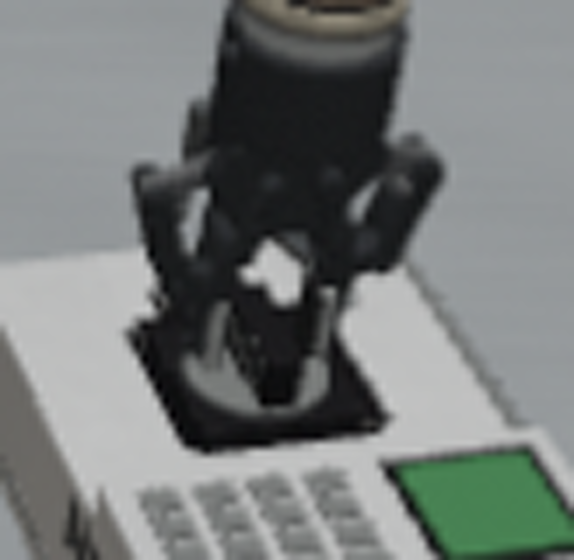

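Seated flush by the look of it. I'll rise, close the fingers and press lightly on the grip top, which should be at 0.120, to check it's home.

Emit:
send_rows(
  steps=[
    [0,0,-0.005,0,0.2],
    [0,0,-0.025,0,0.2],
    [0,0,-0.055,0,0.2],
    [0,0,-0.055,0,0.2],
    [0,0,-0.055,0,-1],
    [0,0,-0.055,0,-1],
    [0,0,-0.055,0,-1],
    [0,0,-0.04,0,-1],
    [0,0,-0.03,0,-1],
    [0,0,-0.026,0,-1],
    [0,0,-0.024,0,-1],
    [0,0,-0.023,0,-1],
  ],
)

```text
time: 13.3
eef_pos: [0.5, 0.2245, 0.1289]
tcp_rot: [0.993, 0.119, -0.0, 0.0]
contact_force: [-0.4, -1.2, -1.0]
opening: 0.002
finger_force: 0.0
```

Emit:
send_rows(
  steps=[
    [0,0,0.001,0,-1],
    [0,0,0.002,0,-1],
    [0,0,0.003,0,-1],
    [0,0,0.003,0,-1],
  ],
)

```text
time: 13.7
eef_pos: [0.5005, 0.2246, 0.1281]
tcp_rot: [0.993, 0.119, 0.0, 0.0]
contact_force: [-3.4, -0.1, 5.6]
opening: 0.0
finger_force: 3.1
```

The contact height confirms it's fully home. Now the lever.

```bash
cat > lev.py <<'E'
from h import *
pin=np.array([.4351,.2647]); post=np.array([.3458,.2096])
v=post-pin; A0=np.arctan2(v[1],v[0])%(2*np.pi); print(np.degrees(A0))
def P(a,r,d): # a deg world direction of lever, pusher offset d behind
    a=np.radians(a);u=np.array([np.cos(a),np.sin(a)]);p=np.array([-u[1],u[0]]); return pin+r*u-d*p
E
python3 - <<'E'
from lev import *
x,y=P(211.7,.08,.037); print(x,y,np.hypot(x,y)); mv(x,y,.19,31.7)
E
```

```text
211.6754687381092
0.347592660156402 0.2541422789629085 0.4305914018545479
shift [-141.6  -64.8  -61.9] turn -18.0
```

Emit:
send_rows(
  steps=[
    [0,0,-0.03,0,-1],
    [0,0,-0.06,0,-1],
    [-0.035,-0.016,-0.062,-5,-1],
    [-0.075,-0.034,-0.062,-11,-1],
    [-0.115,-0.052,-0.062,-18,-1],
    [-0.142,-0.065,-0.062,-18,-1],
    [-0.142,-0.065,-0.062,-18,-1],
    [-0.142,-0.065,-0.062,-18,-1],
  ],
)

```text
time: 14.5
eef_pos: [0.3469, 0.2544, 0.1889]
tcp_rot: [0.962, 0.273, 0.001, 0.0]
contact_force: [-0.1, 0.2, 0.1]
opening: 0.0
finger_force: 0.0
```

```bash
python3 - <<'E'
from lev import *
a=shot('scene','s8.png')
print(ctrl.get_state()['eef_pos'],phi())
x,y=P(211.7,.08,.037);mv(x,y,.106,31.7)
for d,t in((.037,211.7),(.022,211.7),(.022,222),(.022,232)):
  x,y=P(t,.08,d);mv(x,y,.106,t-180)
cv2.imwrite('pics/c8.png',cv2.resize(a[125:225,345:460,::-1],None,fx=5,fy=5,interpolation=cv2.INTER_CUBIC))
E
```

```text
211.6754687381092
[0.34753365 0.2542659  0.18894322] 31.66617484673387
shift [-0.   0.1 82.9] turn -0.0
shift [-0.   0.1 82.9] turn -0.0
shift [-0.  15.1 82.9] turn -0.0
shift [-2.6 29.8 82.9] turn -10.3
shift [-2.7 44.3 82.9] turn -20.3
```

View pics/c8.png

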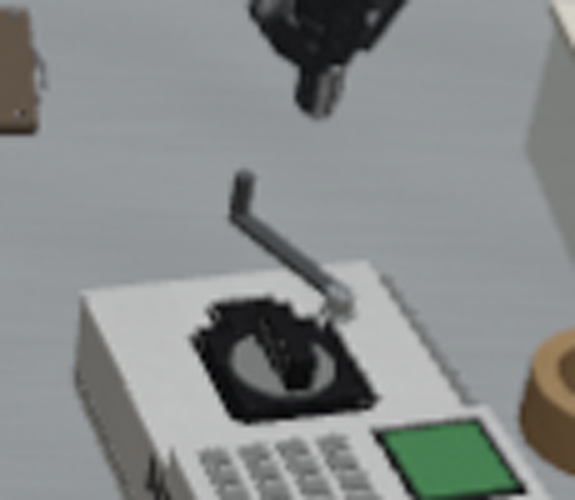

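The cassette sits flush in the pocket. The lever is out over the front, with its post at crop (243,190), and the closed fingers are on its outer side. I'll descend and swing it.

Emit:
send_rows(
  steps=[
    [0,0,0.04,0,-1],
    [0,0,0.075,0,-1],
    [0,0,0.083,0,-1],
    [0,0,0.083,0,-1],
    [0,0.008,0.083,0,-1],
    [0,0.015,0.083,0,-1],
    [-0.001,0.022,0.083,-5,-1],
    [-0.0026,0.03,0.083,-10,-1],
    [-0.0026,0.037,0.083,-15,-1],
    [-0.0027,0.044,0.083,-20,-1],
  ],
)

```text
time: 15.55
eef_pos: [0.3694, 0.2152, 0.1073]
tcp_rot: [0.9, 0.437, 0.002, -0.0]
contact_force: [0.2, 1.8, 0.5]
opening: -0.002
finger_force: 0.5
```

```bash
python3 - <<'E'
from lev import *
s=ctrl.get_state();print(s['eef_pos'],phi(),s['contact_force'])
for t in range(237,290,5):
  x,y=P(t,.085,.022);print(t,end=' ');mv(x,y,.106,t-180)
E
```

```text
211.6754687381092
[0.36937723 0.21517322 0.10728542] 51.811390690694985 [0.19177522 1.76085254 0.53396414]
237 shift [-7.1  6.8  1.3] turn -5.2
242 shift [-8.  14.4  1.3] turn -10.2
247 shift [-8.2 22.1  1.3] turn -15.2
252 shift [-7.8 29.7  1.3] turn -20.2
257 shift [-6.7 37.3  1.3] turn -25.2
262 shift [-5.  44.8  1.3] turn -30.2
267 shift [-2.6 52.   1.3] turn -35.2
272 shift [ 0.4 59.1  1.3] turn -40.2
277 shift [ 4.  65.8  1.3] turn -45.2
282 shift [ 8.2 72.2  1.3] turn -50.2
287 shift [13.  78.3  1.3] turn -55.2
```

Emit:
send_rows(
  steps=[
    [-0.007,0.007,0,-5,-1],
    [-0.008,0.0145,0,-10,-1],
    [-0.008,0.022,0,-15,-1],
    [-0.008,0.03,0,-20,-1],
    [-0.007,0.037,0,-25,-1],
    [-0.005,0.045,0,-30,-1],
    [-0.0025,0.052,0,-35,-1],
    [0.0005,0.059,0,-40,-1],
    [0.004,0.065,0,-45,-1],
    [0.007,0.069,0,-48,-1],
    [0.007,0.069,0,-48,-1],
  ],
)

```text
time: 16.65
eef_pos: [0.4279, 0.1777, 0.1071]
tcp_rot: [0.645, 0.764, 0.001, 0.001]
contact_force: [0.2, 0.7, -0.3]
opening: 0.001
finger_force: 0.1
```

```bash
python3 - <<'E'
from lev import *
a=shot('scene','s9.png')
s=ctrl.get_state();print(s['eef_pos'],phi(),s['contact_force'])
cv2.imwrite('pics/c9.png',cv2.resize(a[125:225,345:460,::-1],None,fx=5,fy=5,interpolation=cv2.INTER_CUBIC))
E
```

```text
211.6754687381092
[0.42742173 0.1776253  0.10677922] 99.55903768681317 [-0.45713716 -0.24492754  0.09059007]
```

View pics/c9.png

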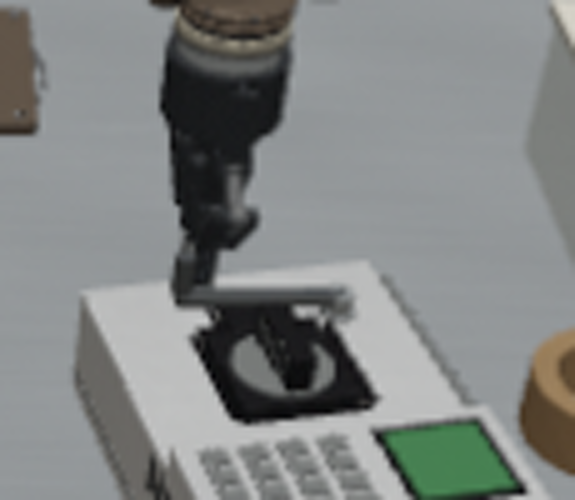

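The lever is now across the nose, with its post at crop (190,275). Pushing on until the stop resists.

Emit:
send_rows(
  steps=[
    [0,0.003,0,-2,-1],
    [0,0.005,0,-4,-1],
    [0,0.006,0,-4,-1],
    [0,0.007,0,-4,-1],
    [0,0.007,0,-4,-1],
  ],
)

```text
time: 17.2
eef_pos: [0.4331, 0.179, 0.1056]
tcp_rot: [0.618, 0.786, 0.0, 0.0]
contact_force: [-0.7, -0.4, 0.6]
opening: 0.002
finger_force: 0.3
```

Emit:
send_rows(
  steps=[
    [0,0.002,0,0,-1],
    [0,0.003,0,0,-1],
    [0,0.004,0,0,-1],
    [0,0.005,0,0,-1],
    [0,0.005,0,0,-1],
  ],
)

```text
time: 17.7
eef_pos: [0.438, 0.1804, 0.1053]
tcp_rot: [0.618, 0.786, 0.0, 0.0]
contact_force: [-0.4, -0.0, 0.1]
opening: 0.002
finger_force: 0.2
```

Emit:
send_rows(
  steps=[
    [0,0.001,0,0,-1],
    [0,0.002,0,0,-1],
    [0,0.003,0,0,-1],
    [0,0.004,0,0,-1],
    [0,0.004,0,0,-1],
  ],
)

```text
time: 18.2
eef_pos: [0.4419, 0.1813, 0.1053]
tcp_rot: [0.618, 0.786, 0.0, 0.0]
contact_force: [-0.6, -0.1, -0.4]
opening: -0.005
finger_force: 0.2
```

Emit:
send_rows(
  steps=[
    [0,0.001,0,0,-1],
    [0,0.002,0,0,-1],
    [0,0.003,0,0,-1],
    [0,0.003,0,0,-1],
  ],
)

```text
time: 18.6
eef_pos: [0.4434, 0.1816, 0.1052]
tcp_rot: [0.618, 0.786, -0.002, -0.001]
contact_force: [-4.7, -2.8, 3.6]
opening: -0.002
finger_force: 2.8
```

```bash
python3 - <<'E'
from lev import *
a=shot('scene','s10.png'); b=cv2.imread('pics/s9.png')[:,:,::-1]
s=ctrl.get_state();print(s['eef_pos'],phi(),s['contact_force'])
f=lambda q:np.array(q)
y=np.radians(13.5);ux=f([np.cos(y),np.sin(y)]);uy=f([-ux[1],ux[0]]);C=f([.501,.2245])
loc=s['eef_pos'][:2]-C;print("tool in printer",loc@ux,loc@uy)
pn=C-.053*ux+.058*uy
for d in(0,5,10,20):
  e=np.radians(270+13.5-d); q=pn+.105*f([np.cos(e),np.sin(e)]); print(d,"post base/top px",proj('scene',[[*q,.1025],[*q,.1325]])[:,:2].round(1).tolist())
g=a.max(2)[174:190,376:420]; 
for r in g: print(' '.join(f'{v:3d}' for v in r))
E
```

```text
211.6754687381092
[0.44335625 0.18162837 0.1051579 ] 103.67083206119041 [-5.55357293 -2.32262139  3.68625307]
tool in printer -0.06605922881590674 -0.028230422682007494
0 post base/top px [[381.5, 185.7], [382.6, 178.0]]
5 post base/top px [[380.7, 184.0], [381.8, 176.3]]
10 post base/top px [[380.1, 182.3], [381.2, 174.7]]
20 post base/top px [[379.7, 179.0], [380.8, 171.4]]
151 152 152 151 151 150 139  90  28  24  28  32  28  24  25  24  25  27  35  43  40  37  71 121 150 155 155 155 156 155 155 155 155 155 155 154 155 155 155 154 154 154 154 154
152 151 151 151 152 152 144  91  56  27  26  26  23  24  24  24  24  33  37  34  46 100 141 150 155 156 156 156 156 156 156 156 156 156 156 156 156 156 156 155 155 155 155 155
152 151 151 152 152 152 143  72  46  27  30  29  26  24  23  24  26  30  28  46 102 146 156 156 156 156 157 157 157 158 157 157 158 157 157 157 157 157 156 157 157 157 156 156
151 151 152 152 152 152 143  70  75  47  26  28  25  23  26  28  26  24  44 100 145 155 155 156 155 156 156 156 157 157 157 157 157 159 163 164 168 168 170 174 176 180 175 157
152 151 151 152 1
[... 1394 characters left out ...]
 188 188 180 113  43  44  46  54  75  74  76  76  80  78  79  80  78  77  71  55  35  38  33  29  33  40  54  53  50  57  78  76  72  67  60  84  89  93 131 181 189 189 189
187 188 188 183 138  44  57  61  73  74  71  66  64  59  56  55  56  54  56  50  37  25  27  27  29  28  28  61 128 166 142 144 132  89 107  91  89  89 103 140 170 189 189 190
187 188 189 187 173 102  48  50  56  54  52  49  48  39  39  35  35  32  33  32  28  30  22  28  28  28  28  41  87 118  98 102 122 144 111  98 117 124 119 140 171 188 188 189
187 188 188 189 187 169 110 110 115 149 164  98  29  24  25  30  29  29  29  27  27  41  17  27  29  29  29  28  23  26  29  35  97 146  65  88 140 142 151 178 184 188 187 188
```

Resistance is now about 6 N, and the post pixel (382,178) matches the predicted locked position. One firmer nudge at the stop, then back off.

Emit:
send_rows(
  steps=[
    [0,0.001,0,0,-1],
    [0,0.002,0,0,-1],
    [0,0.0025,0,0,-1],
    [0,0.0025,0,0,-1],
  ],
)

```text
time: 19.05
eef_pos: [0.4436, 0.1819, 0.1046]
tcp_rot: [0.618, 0.786, -0.004, -0.003]
contact_force: [-10.2, -3.5, 7.6]
opening: -0.002
finger_force: 5.6
```

Emit:
send_rows(
  steps=[
    [0,-0.005,0,0,-1],
    [0,-0.02,0,0,-1],
    [0,-0.03,-0.01,0,-1],
    [0,-0.03,-0.05,0,-1],
    [0,-0.03,-0.1,0,-1],
    [0.03,-0.03,-0.14,0,-1],
    [0.08,-0.03,-0.14,0,-1],
    [0.13,-0.03,-0.14,0,-1],
    [0.18,-0.03,-0.14,0,-1],
    [0.23,-0.03,-0.14,0,-1],
    [0.28,-0.03,-0.14,0,-1],
    [0.28,-0.03,-0.14,0,-1],
  ],
)

```text
time: 20.25
eef_pos: [0.3501, 0.4526, 0.2454]
tcp_rot: [0.616, 0.788, 0.002, -0.001]
contact_force: [0.2, -0.0, -0.6]
opening: -0.002
finger_force: 0.0
```

```bash
python3 - <<'E'
from h import *
s=ctrl.get_state();print(s['eef_pos'],phi(),s['contact_force'],s['time'])
a=shot('top','t11.png');b=shot('scene','s11.png')
A=cv2.resize(a[138:272,180:446,::-1],None,fx=2.9,fy=2.9,interpolation=2)[:,:771]
B=cv2.resize(b[150:230,200:460,::-1],None,fx=2.5,fy=2.5,interpolation=2); B=np.pad(B,((0,0),(0,771-B.shape[1]),(0,0)))
cv2.imwrite('pics/c11.png',np.vstack([A,B])[:600]); print(A.shape,B.shape)
E
```

```text
[0.35014974 0.45256946 0.24540191] 103.99075794128318 [ 0.1756138  -0.03347878 -0.6054673 ] 20.25
(389, 771, 3) (200, 771, 3)
```

View pics/c11.png

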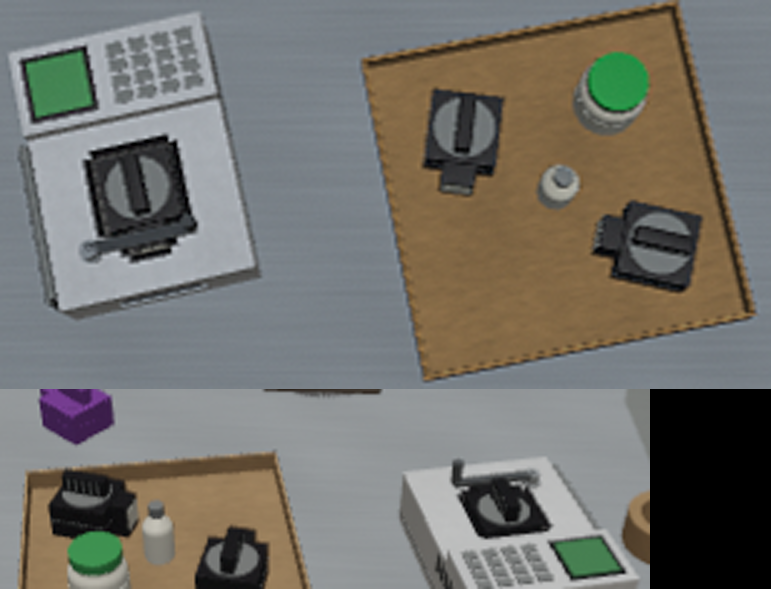

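```bash
python3 - <<'E'
from h import *
y=np.radians(13.5);ux=np.array([np.cos(y),np.sin(y)]);uy=np.array([-ux[1],ux[0]]);C=np.array([.501,.2245]);pn=C-.053*ux+.058*uy
for d in(0,4,8):
  e=np.radians(283.5-d);q=pn+.105*np.array([np.cos(e),np.sin(e)])
  for z in(.1025,.1325): print(d,z,((proj('top',[[*q,z]])[0,:2]-[180,138])*2.9).round(1))
print("pin",((proj('top',[[*pn,.1025]])[0,:2]-[180,138])*2.9).round(1))
a=cv2.imread('pics/t11.png').max(2)[206:230,206:252]
for r in a: print(' '.join(f'{v:3d}' for v in r))
E
```

```text
0 0.1025 [191.1 223.7]
0 0.1325 [187.4 218.4]
4 0.1025 [192.4 230.8]
4 0.1325 [188.7 225.6]
8 0.1025 [193.2 238. ]
8 0.1325 [189.5 232.9]
pin [ 88.1 248.6]
180 180 180 186 142  64   9  44  53  49  40 101 121 118 119 119 122 110  65  39  49  51  54  43  24 102 123 120 119 121 123  90  52  51  54  32  24  23   0 157 188 177 176 178 177 176
179 179 180 184 170  94   8  15  79  69  44  72 111 120 119 119 121 129  80  37  50  52  54  51  28  63 112 122 120 122 111  70  47  50  54  40  37  32   6 155 185 178 175 176 177 177
178 178 179 181 191 117  10  15  75  68  46  69 109 122 121 119 119 126  85  45  49  53  53  57  29  49 109 122 123 122  88  53  49  54  53  49  34  20   8 113 172 181 174 175 176 176
175 176 177 180 190 127  39  15  58  65  53  42  68 108 122 121 121 124  93  53  46  51  56  53  29  45 111 127 122  88  50  49  50  51  53  59  51  33  12  72 162 184 176 177 176 176
174 175 177 178 188 140  58  12  44  51  48  46  43  66 108 122 121 123  97  58  33  23  14  10   1  15 105 124  98  61  49  53  51  53  54  56  36  21  17  32 159 186 179 177 175 173
174 176 177 178 187 143 
[... 2771 characters left out ...]
 171 188 185 185 184 187 144 100 120 104  52  13   7  11   5  33  42  57  80  95 118 122 176 195 185 180 179 179 179 178 179 178 173 173 173 176 176
176 172 151 112  80  74  92 109 123 167 179 176 179 178 180 185 188 196 143  55  33  40  75  87 115 125 145 182 193 190 188 185 183 180 179 178 178 177 177 176 175 173 174 174 175 174
175 177 173 160 135 128 134 130 166 177 174 173 176 176 178 177 179 185 143  99 113 121 177 197 194 189 185 180 179 179 178 177 179 179 178 177 176 175 176 176 176 175 175 175 176 173
173 176 176 179 181 182 182 181 176 173 172 174 176 177 177 177 179 181 185 188 190 188 184 182 182 179 179 177 176 177 177 178 179 179 178 175 176 175 177 176 177 175 177 176 176 174
```

The post top measures (186.5,219.5) against a predicted (187.4,218.4), so the lever is at its stop. The full cassette is seated, and the two spent cassettes and the tub and bottle stand where they were. Handing in.

```bash
python3 -c "
from plant import ctrl
print(ctrl.sign_off())"
```

```text
the job is handed in; nothing more can be done
None
```

The full cassette is seated fully home in the printer pocket and the lever is swung to its stop. I hefted two of the three (about 0.39 kg against about 0.19 kg) and took the third as spent. Both spent cassettes stand upright in the tray, and the job was handed in at about 20 s.

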